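# Make up two machine-foot mounts in the parts store

## Task

Make up the two machine-foot mounts: deal the two solid rubber pads first, one onto each round steel base plate, and only then the two steel load caps, one onto each pad with the boss up. Work one piece at a time, with every piece lying flat and centred on its plate to within about a centimetre; set the pieces down rather than dropping them. Let go of everything at the end, and leave the plates and the other things on the bench where they are.

Things in the scene. Friction and masses are not known exactly. Their poses are not given: they have to be found in the camera images.
- plate1: Round plain steel base plate lying loose and flat on the bench, 120 mm in diameter, 10 mm thick, about 0.85 kg. Origin: centre of its underside; z up. There are two alike.
- plate2: Round plain steel base plate lying loose and flat on the bench, 120 mm in diameter, 10 mm thick, about 0.85 kg. Origin: centre of its underside; z up. There are two alike.
- pad1_center (a point): Solid round rubber pad (no hole), lying flat on the bench, 64 mm in diameter, 20 mm thick, 60 to 100 g. Point: its centre, 10 mm above its underside; z is its axis. There are two alike.
- pad2_center (a point): Solid round rubber pad (no hole), lying flat on the bench, 64 mm in diameter, 20 mm thick, 60 to 100 g. Point: its centre, 10 mm above its underside; z is its axis. There are two alike.
- cap1_center (a point): Steel load cap standing on the bench, boss up: a flat disc 84 mm in diameter and 10 mm thick with a solid round boss 32 mm in diameter rising 30 mm from its middle, 40 mm high in all, 0.4 to 0.65 kg. Point: on its axis, half-way up, 20 mm above its underside (10 mm above the disc's top face); z points up the boss. There are two alike.
- cap2_center (a point): Steel load cap standing on the bench, boss up: a flat disc 84 mm in diameter and 10 mm thick with a solid round boss 32 mm in diameter rising 30 mm from its middle, 40 mm high in all, 0.4 to 0.65 kg. Point: on its axis, half-way up, 20 mm above its underside (10 mm above the disc's top face); z points up the boss. There are two alike.
- gasket_mid (a point): Bystander: flat rubber ring with an open middle, 80 mm outside and 48 mm inside diameter, 12 mm thick, lying flat. Point: its centre, 6 mm up.
- coupling: Bystander: turned brass pipe coupling standing upright, 56 mm in diameter at its middle collar and 38 mm at the ends, 44 mm high. Origin: centre of its underside.
- wrench: Bystander: steel wrench 200 mm long lying at the left of the work area. Origin: in its middle, x along it.
- drawer: Bystander: clear open small-parts drawer with fittings in it, 120 x 90 x 50 mm, at the right. Origin: centre of its underside.

How it is judged:
By the outcome, as a careful person would: the job done as asked, in the order asked, and still so for the second after the job is handed in, with the robot touching nothing.
It also fails if it takes over 72 s, if anything falls off the work surface, if the arm or the gripper's body presses on something with over 40 N, if the wrist force passes 120 N, or if a joint passes its speed limit or range.

## Robot

A 7-joint arm with a two-finger parallel gripper is mounted at the origin on the work surface. World frame = base frame: x ahead of the robot, y to its left, z up, the work surface at z = 0. Lengths are in m, angles in rad, forces in N, time in s.
With the tool pointing down it reaches from about 0.4 to 0.85 m from the base axis. Payload 10.4 kg.
Tool frame: the origin (TCP) lies midway between the tips of the shut fingers; the grasp point (between the pads) lies 19 mm behind it; z points along the fingers, x is the direction in which the jaws open and shut, and the axes are right-handed (so a half turn about z gives the same grasp; the last joint's range is limited). The gripper opens to 87 mm and grips with 3 to 60 N. Pads are 19 mm wide; open, the fingers measure 117 mm over their backs; the gripper's body (75 mm by 190 mm) begins 51 mm behind the grasp point.
Start: joints at [1.097, 0.332, -0.065, 1.46, 0.022, 1.35, -0.088], TCP at [0.272, -0.563, 0.223] pointing down, gripper open.
Joint ranges: [-2.6, 2.6], [-0.5, 2.12], [-1.47, 1.34], [0.16, 2.42], [-1.27, 4.41], [0.06, 2.06], [-2.6, 2.6]. Speed limits (rad/s): [2.22, 2.22, 2.79, 2.79, 3.14, 3.14, 3.14].

## Interface

Orientations are given as a unit quaternion [x, y, z, w].
In Python, from bench import r gives the robot as it stands. The module is installed in compiled form; this text tells all that it offers.
- The arm moves only by the tool play_rows, never from a script. Its argument "commands" is a list of rows, each a list of 7 numbers: the shift along the world's x, y, z in cm, then the turn, a rotation vector about the world's x, y, z in rad, then the finger opening in cm, from 0 to 8.7. A call has 1 to 20 rows; each row shifts and turns the commanded pose from where the row before left it; what a row does not reach is not made up. A row lasts 1/8 s, in which the tool goes at most 62.5 mm and 10.7 degrees, less where a joint would pass 70% of its speed; a pose out of reach is approached as far as the arm can. A call is refused whole if a number of a shift passes 6.25 or a number of a turn 0.188, either way. A call with a gripper value outside its range is refused whole. The fingers move at their own pace and stop on an object; "grip_force" is the grip in N (left out, the last holds). Time passes only in rows, so rows that do not move let the fingers close. It gives the time, the measured TCP pose, the force and the opening at its end, in the units of the state.
- r.read_state(): the state, without advancing time (a new reading comes with each control period).
- r.camera(name): name is "scene" or "top" or "wrist"; returns a dict with "img" (420x560x3 uint8, red, green, blue), "K" (3x3 intrinsics, pixels), "k1" (the pictures are not rectified: a ray, as slopes to the right and down, at radius r is drawn at 1 + k1 r^2 times it, then the intrinsics apply), "camera_from_world" (4x4, takes a point from world to camera coordinates). Camera axes: x right, y down, z forward; pixel columns grow to the right and rows downward; lengths in m; the calibration is good to about 2 mm. A picture is of the moment at which its call begins. There is no depth.
- r.close_job(): hands the job in, once; it reports no verdict.
The state is a dict: "time": time; "joint_positions": joint angles; "joint_vel": joint speeds; "joint_torque": joint torques, N m; "ee_pos": TCP position; "eef_rot": TCP orientation; "ft_force": force on the tool from outside, world axes, zero at the start; "torque": the same for the moment, N m; "width": finger opening in m.
Only numpy, scipy, OpenCV 4.12 (cv2) and the standard library are available. Lean on these libraries where they do the work, as an engineer would, in place of code of your own. Each camera call takes 0.05 s, during which the arm holds its last target. There are 200 camera calls.

## Working session

There is one attempt and no reset: what is moved stays moved. The work goes in short steps, Python scripts to look and compute and a tool call to move; the robot and the scene stay as the last step left them, time stands still between calls to the robot, and variables do not carry over. Pictures are saved under pics/ and viewed, about 8 in all and at most 12, crops included, and the job is handed in when it is done.

Besides the shell and the picture viewer there is one more tool, called after ">>>" as name(argument=value, ...), one argument or row to a line, values as JSON. play_rows: Moves the arm, as the interface text tells. Its arguments: {"type":"object","properties":{"commands":{"type":"array","items":{"type":"array","items":{"type":"number"}}},"grip_force":{"type":"number"}},"required":["commands"]}

```bash
mkdir -p pics
cat > h.py <<'E'
import numpy as np, cv2
from bench import r
def pix2world(c,uv,z):
    K=np.array(c["K"]);T=np.array(c["camera_from_world"])
    d=np.array(uv,float).reshape(-1,1,2)
    p=cv2.undistortPoints(d,K,np.array([c["k1"],0,0,0,0.]))[:,0]
    R=T[:3,:3];o=-R.T@T[:3,3]
    D=np.c_[p,np.ones(len(p))]@R
    return o+D*((z-o[2])/D[:,2])[:,None]
def world2pix(c,P):
    T=np.array(c["camera_from_world"]);K=np.array(c["K"])
    return cv2.projectPoints(np.array(P,float).reshape(-1,1,3),cv2.Rodrigues(T[:3,:3])[0],T[:3,3],K,np.array([c["k1"],0,0,0,0.]))[0][:,0]
def save(c,n): cv2.imwrite("pics/"+n,c["img"][:,:,::-1])
E
python3 - <<'E'
from h import *
s=r.read_state();print({k:np.round(v,3) for k,v in s.items()})
a=r.camera("top");b=r.camera("scene")
for c in(a,b):print(c["K"],c["k1"],np.round(c["camera_from_world"],3))
save(a,"top0.png");save(b,"scene0.png")
E
```

```text
{'time': np.float64(0.0), 'joint_positions': array([ 1.097,  0.333, -0.065,  1.461,  0.022,  1.35 , -0.088]), 'joint_vel': array([-0.003, -0.   , -0.   ,  0.001, -0.   ,  0.001,  0.   ]), 'joint_torque': array([ 0.0000e+00, -6.2325e+01,  2.5000e-02, -3.8989e+01, -6.1000e-02,
        4.0000e-02,  0.0000e+00]), 'ee_pos': array([ 0.272, -0.562,  0.222]), 'eef_rot': array([ 0.847, -0.531, -0.001, -0.   ]), 'ft_force': array([-0.353,  0.383,  0.197]), 'torque': array([-0.049, -0.014,  0.023]), 'width': np.float64(0.087)}
[[408.75822004   0.         280.61030617]
 [  0.         408.75822004 204.99001105]
 [  0.           0.           1.        ]] 0.04189512991068069 [[-0.016 -1.    -0.014 -0.003]
 [-0.995  0.017 -0.1    0.48 ]
 [ 0.1    0.012 -0.995  1.126]
 [ 0.     0.     0.     1.   ]]
[[404.71733651   0.         281.77563555]
 [  0.         404.71733651 208.18940791]
 [  0.           0.           1.        ]] -0.12079854773644443 [[-0.56   0.828  0.019  0.314]
 [ 0.473  0.338 -0.814 -0.174]
 [-0.68  -0.447 -0.581  1.516]
 [ 0.     0.     0.     1.   ]]
```

View pics/top0.png

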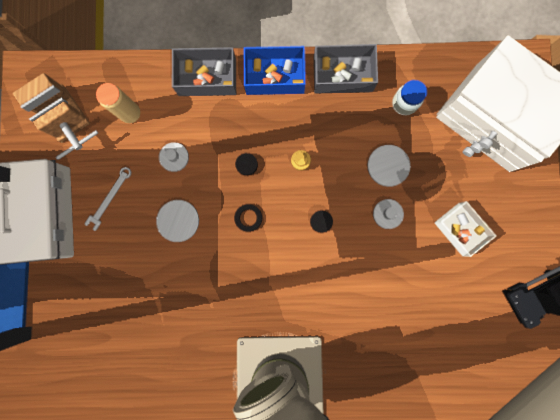

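View pics/scene0.png

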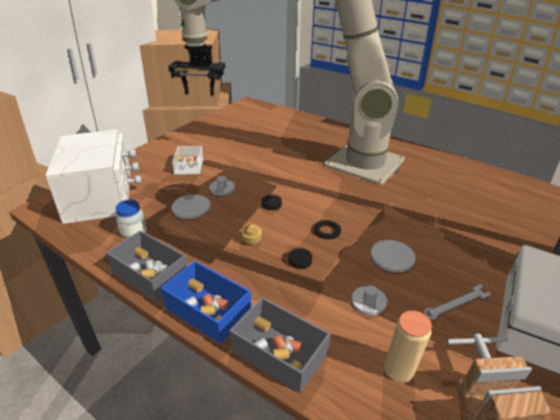

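The top view shows plates near (389,165) and (178,221), caps at (173,157) and (389,214), pads at (247,164) and (321,221), the gasket at (249,217) and the coupling at (301,160). The scene view agrees, and nothing is overlapping.

```bash
cat >> h.py <<'E'
def blob(c,uv,z,kind,R):
    """centre+diameter (world) of the blob near pixel uv, at plane z; kind dark/grey; R search px"""
    im=c["img"].astype(np.uint8);hsv=cv2.cvtColor(im,cv2.COLOR_RGB2HSV)
    m=(hsv[...,2]<50) if kind=="dark" else ((hsv[...,1]<60)&(hsv[...,2]>70))
    g=np.zeros(m.shape,np.uint8);cv2.circle(g,tuple(int(v) for v in uv),int(R),1,-1)
    m=cv2.morphologyEx((m&(g>0)).astype(np.uint8),cv2.MORPH_OPEN,np.ones((3,3),np.uint8))
    cs,_=cv2.findContours(m,cv2.RETR_EXTERNAL,cv2.CHAIN_APPROX_NONE)
    k=cv2.convexHull(max(cs,key=cv2.contourArea))[:,0].astype(float)
    P=pix2world(c,k,z)[:,:2].astype(np.float32)
    (x,y),rad=cv2.minEnclosingCircle(P)
    e=cv2.fitEllipse(P*1000)
    return np.round([x,y],4),np.round(2000*rad,1),np.round(e[0],1),np.round(e[1],1)
E
python3 - <<'E'
from h import *
c=r.camera("top")
for n,uv,z,k,R in [("plate1",(389,165),.005,"g",32),("plate2",(178,221),.005,"g",32),("capA",(173,157),.005,"g",24),("capB",(389,214),.005,"g",24),("padA",(247,164),.01,"dark",18),("padB",(321,221),.01,"dark",18),("gasket",(249,217),.006,"dark",22)]:
    print(n,*blob(c,uv,z,k,R))
print("coupling",pix2world(c,[(301,160)],.03), "drawer",pix2world(c,[(465,229)],.03))
w=r.camera("wrist");print(w["K"],np.round(w["camera_from_world"],3))
E
```

```text
plate1 [ 0.5915 -0.3218] 121.3 [ 591.7 -321.6] [119.8 120.7]
plate2 [0.443  0.2851] 121.4 [442.8 285.1] [119.7 120.7]
capA [0.6285 0.2974] 86.5 [628.2 297.6] [84.4 85.6]
capB [ 0.4521 -0.3146] 85.6 [ 452.3 -314.6] [83.8 84.8]
padA [0.6011 0.0855] 63.6 [601.4  85.7] [60.2 63.4]
padB [ 0.4335 -0.1258] 61.0 [ 433.6 -125.7] [58.7 60.1]
gasket [0.447  0.0825] 77.5 [447.4  82.5] [74.7 76.8]
coupling [[ 0.60618406 -0.07043319  0.03      ]] drawer [[ 0.40453047 -0.51522888  0.03      ]]
[[343.04375875   0.         275.47701438]
 [  0.         343.04375875 210.99691502]
 [  0.           0.           1.        ]] [[ 0.436 -0.9   -0.001 -0.625]
 [-0.871 -0.422  0.252 -0.03 ]
 [-0.227 -0.109 -0.968  0.39 ]
 [ 0.     0.     0.     1.   ]]
```

All the sizes match. I'll move above the nearer pad (padB) first.

>>> play_rows(
  commands=[
    [0.8,2.2,0,0,0,0,8.7],
    [1.6,4.4,-0.8,0,0,0,8.7],
    [1.6,4.4,-1,0,0,0,8.7],
    [1.6,4.4,-1,0,0,0,8.7],
    [1.6,4.4,-1,0,0,0,8.7],
    [1.6,4.4,-1,0,0,0,8.7],
    [1.6,4.4,-1,0,0,0,8.7],
    [1.6,4.4,-1,0,0,0,8.7],
    [1.6,4.4,-1,0,0,0,8.7],
    [1.6,4.4,-1,0,0,0,8.7],
    [0.9,2.0,-1,0,0,0,8.7],
    [0,0,0,0,0,0,8.7],
    [0,0,0,0,0,0,8.7],
  ],
)

```text
time: 1.82
ee_pos: [0.4331, -0.1254, 0.1247]
eef_rot: [0.847, -0.532, 0.0, 0.0]
ft_force: [0.4, -0.1, 0.5]
width: 0.0871
```

Run:
```python
from h import *
s=r.read_state();print(np.round(s["ee_pos"],4),np.round(s["eef_rot"],3),s["time"])
w=r.camera("wrist");save(w,"w1.png")
uv=world2pix(w,[[.4335,-.1258,.01]])[0];print(uv,blob(w,uv,.01,"dark",110))
print(world2pix(w,[s["ee_pos"]]))
```

```text
[ 0.4331 -0.1254  0.1247] [ 0.847 -0.532  0.     0.   ] 1.825
[275.5943238  206.81955529] (array([ 0.4342, -0.1372]), np.float64(59.2), array([ 435.1, -138.6]), array([34.9, 56.1]))
[[274.7871422  261.38048981]]
```

View pics/w1.png

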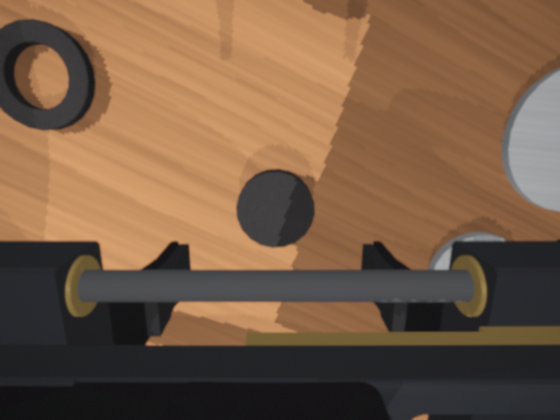

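In the wrist view the pad is centred at about (275,208), within 1 px of the prediction (275.6,206.8). I'll go down and grip.

>>> play_rows(
  commands=[
    [0,0,-2,0,0,0,8.7],
    [0,0,-3,0,0,0,8.7],
    [0,0,-3,0,0,0,8.7],
    [0,0,-2,0,0,0,8.7],
    [0,0,-1,0,0,0,8.7],
    [0,0,-0.5,0,0,0,8.7],
    [0,0,-0.5,0,0,0,8.7],
    [0,0,0,0,0,0,5.8],
    [0,0,0,0,0,0,5.8],
    [0,0,0,0,0,0,5.8],
    [0,0,0,0,0,0,5.8],
    [0,0,0,0,0,0,5.8],
  ],
  grip_force=15,
)

```text
time: 3.38
ee_pos: [0.4336, -0.1247, 0.0049]
eef_rot: [0.847, -0.531, 0.0, 0.0]
ft_force: [-1.5, -0.3, 4.1]
width: 0.0635
```

>>> play_rows(
  commands=[
    [0,0,1,0,0,0,5.8],
    [0,0,2.5,0,0,0,5.8],
    [0,0,2.5,0,0,0,5.8],
    [1.2,-1.5,1,0,0,0,5.8],
    [2.3,-2.9,0,0,0,0,5.8],
    [2.3,-2.9,0,0,0,0,5.8],
    [2.3,-2.9,0,0,0,0,5.8],
    [2.3,-2.9,0,0,0,0,5.8],
    [2.3,-2.9,0,0,0,0,5.8],
    [2.0,-2.5,0,0,0,0,5.8],
    [1.1,-1.2,0,0,0,0,5.8],
    [0,0,0,0,0,0,5.8],
    [0,0,0,0,0,0,5.8],
  ],
)

```text
time: 5.0
ee_pos: [0.591, -0.3207, 0.0747]
eef_rot: [0.847, -0.531, -0.0, -0.0]
ft_force: [0.5, 1.1, -1.3]
width: 0.0635
```

Run:
```python
from h import *
s=r.read_state();print(np.round(s["ee_pos"],4),np.round(s["ft_force"],2))
w=r.camera("wrist");save(w,"w2.png")
print(world2pix(w,[s["ee_pos"],[.5916,-.3217,.01],s["ee_pos"]+[0,0,.005]]))
```

```text
[ 0.591  -0.3207  0.0747] [ 0.54  1.08 -1.25]
[[274.79338811 261.35856449]
 [276.67724496 224.33525944]
 [274.76907091 265.34025943]]
```

View pics/w2.png

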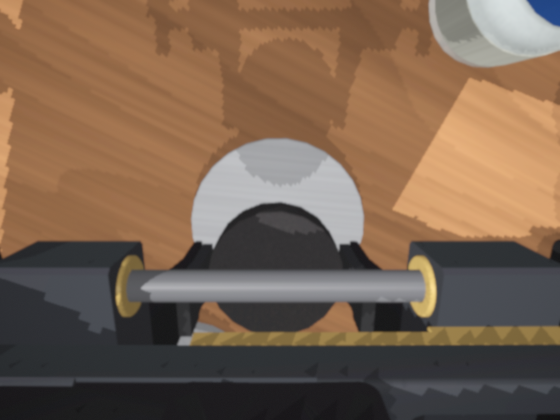

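The wrist view shows the pad held level, centred at about (275,268). The plate is centred at about (277,224), as predicted. I'll lower it.

>>> play_rows(
  commands=[
    [0,-0.1,-1,0,0,0,5.8],
    [0,0,-2,0,0,0,5.8],
    [0,0,-1.5,0,0,0,5.8],
    [0,0,-0.8,0,0,0,5.8],
    [0,0,-0.4,0,0,0,5.8],
    [0,0,-0.2,0,0,0,5.8],
    [0,0,-0.1,0,0,0,5.8],
    [0,0,0,0,0,0,5.8],
    [0,0,0,0,0,0,5.8],
  ],
)

```text
time: 6.18
ee_pos: [0.5916, -0.3227, 0.015]
eef_rot: [0.847, -0.531, 0.0, -0.0]
ft_force: [-0.6, 0.4, 1.0]
width: 0.0634
```

>>> play_rows(
  commands=[
    [0,0,0,0,0,0,7.2],
    [0,0,0,0,0,0,7.8],
    [0,0,0,0,0,0,8.2],
    [0,0,1,0,0,0,8.2],
    [0,0,2.5,0,0,0,8.7],
    [0,0,3,0,0,0,8.7],
    [0,0,3,0,0,0,8.7],
    [0,2.2,1.5,0,0,0,8.7],
    [0.1,4.4,0,0,0,0,8.7],
    [0.1,4.4,0,0,0,0,8.7],
    [0.1,4.4,0,0,0,0,8.7],
    [0.1,4.4,0,0,0,0,8.7],
    [0.1,4.4,0,0,0,0,8.7],
    [0.1,4.4,0,0,0,0,8.7],
    [0.1,4.4,0,0,0,0,8.7],
    [0.1,4.4,0,0,0,0,8.7],
    [0.1,2.5,0,0,0,0,8.7],
    [0.1,0.9,0,0,0,0,8.7],
    [0,0,0,0,0,0,8.7],
    [0,0,0,0,0,0,8.7],
  ],
)

```text
time: 8.68
ee_pos: [0.6013, 0.0839, 0.1244]
eef_rot: [0.847, -0.532, 0.0, 0.0]
ft_force: [0.4, 0.7, -0.1]
width: 0.0871
```

Run:
```python
from h import *
s=r.read_state();print(np.round(s["ee_pos"],4),np.round(s["joint_positions"],2))
w=r.camera("wrist");save(w,"w3.png")
uv=world2pix(w,[[.6012,.0856,.01]])[0];print(uv,blob(w,uv,.01,"dark",42))
t=r.camera("top");save(t,"top1.png");print(blob(t,world2pix(t,[[.5916,-.3217,.02]])[0],.02,"dark",18))
```

```text
[0.6013 0.0839 0.1244] [ 0.19  0.41 -0.51  1.61  0.21  1.18 -1.49]Traceback (most recent call last):
  File "<stdin>", line 4, in <module>
  File "h.py", line 21, in blob
    k=cv2.convexHull(max(cs,key=cv2.contourArea))[:,0].astype(float)
                     ~~~^^^^^^^^^^^^^^^^^^^^^^^^
ValueError: max() iterable argument is empty
```

```bash
sed -i 's/hsv\[...,2\]<50)/hsv[...,2]<thr)/; s/kind,R):/kind,R,thr=75):/' h.py
python3 - <<'E'
from h import *
w=r.camera("wrist")
uv=world2pix(w,[[.6012,.0856,.01]])[0];print(uv,w["img"][int(uv[1]),int(uv[0])]);
t=r.camera("top");save(np and t,"top1.png")
a=w["img"];b=t["img"];cv2.imwrite("pics/m1.png",np.vstack([a[100:300],b[110:270]])[:,:,::-1])
try: print(blob(w,uv,.01,"dark",44))
except Exception as e: print(e)
print(blob(t,world2pix(t,[[.5916,-.3217,.02]])[0],.02,"dark",18))
E
```

```text
[272.9735611  206.41535502] [72 69 70]
(array([0.6004, 0.0845]), np.float64(65.2), array([600.3,  84.7]), array([62.8, 64.9]))
(array([ 0.5922, -0.3215]), np.float64(67.4), array([ 592.2, -322. ]), array([63., 67.]))
```

View pics/m1.png

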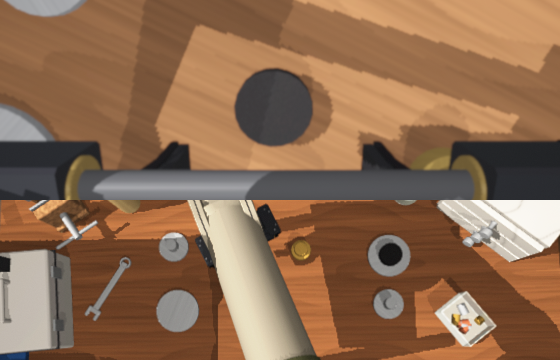

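Pad 1 sits centred on plate 1: (0.592,-0.322) against (0.5916,-0.3217). The second pad is right below the gripper. Descending.

>>> play_rows(
  commands=[
    [0,0.1,-2,0,0,0,8.7],
    [0,0,-3,0,0,0,8.7],
    [0,0,-3,0,0,0,8.7],
    [0,0,-2,0,0,0,8.7],
    [0,0,-1,0,0,0,8.7],
    [0,0,-0.5,0,0,0,8.7],
    [0,0,-0.5,0,0,0,8.7],
    [0,0,0,0,0,0,5.8],
    [0,0,0,0,0,0,5.8],
    [0,0,0,0,0,0,5.8],
    [0,0,0,0,0,0,5.8],
    [0,0,0,0,0,0,5.8],
  ],
)

```text
time: 10.32
ee_pos: [0.6016, 0.0864, 0.0049]
eef_rot: [0.847, -0.531, 0.0, -0.0]
ft_force: [0.2, -0.7, 3.1]
width: 0.0638
```

>>> play_rows(
  commands=[
    [0,0,1,0,0,0,5.8],
    [0,0,2.5,0,0,0,5.8],
    [0,0,2.5,0,0,0,5.8],
    [-1.2,1.5,1,0,0,0,5.8],
    [-2.3,2.9,0,0,0,0,5.8],
    [-2.3,2.9,0,0,0,0,5.8],
    [-2.3,2.9,0,0,0,0,5.8],
    [-2.3,2.9,0,0,0,0,5.8],
    [-2.3,2.9,0,0,0,0,5.8],
    [-2.0,2.5,0,0,0,0,5.8],
    [-1.1,1.3,0,0,0,0,5.8],
    [0,0,0,0,0,0,5.8],
    [0,0,0,0,0,0,5.8],
  ],
)

```text
time: 11.95
ee_pos: [0.444, 0.2833, 0.0744]
eef_rot: [0.847, -0.532, 0.0, 0.0]
ft_force: [-0.1, 0.3, -0.2]
width: 0.0635
```

Run:
```python
from h import *
s=r.read_state();print(np.round(s["joint_positions"],2))
w=r.camera("wrist");save(w,"w4.png")
print(world2pix(w,[s["ee_pos"]+[0,0,.005],[.4429,.2851,.01]]))
```

```text
[-0.11  0.32 -0.63  1.86  0.22  1.03 -1.95]
[[274.81665686 265.41147656]
 [271.78525678 224.98621516]]
```

View pics/w4.png

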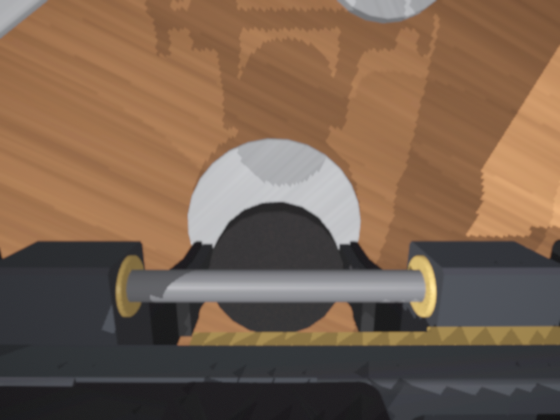

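The plate spans columns 188–361, so its centre is at about 274, and the pad is at 275. That needs only a small correction.

>>> play_rows(
  commands=[
    [-0.1,0.1,-1,0,0,0,5.8],
    [0,0,-2,0,0,0,5.8],
    [0,0,-1.5,0,0,0,5.8],
    [0,0,-0.8,0,0,0,5.8],
    [0,0,-0.4,0,0,0,5.8],
    [0,0,-0.2,0,0,0,5.8],
    [0,0,-0.1,0,0,0,5.8],
    [0,0,0,0,0,0,5.8],
    [0,0,0,0,0,0,5.8],
  ],
)

```text
time: 13.12
ee_pos: [0.4425, 0.2856, 0.0149]
eef_rot: [0.847, -0.531, 0.0, -0.0]
ft_force: [0.6, -0.0, 1.1]
width: 0.0633
```

>>> play_rows(
  commands=[
    [0,0,0,0,0,0,7.2],
    [0,0,0,0,0,0,7.8],
    [0,0,0,0,0,0,8.2],
    [0,0,1,0,0,0,8.2],
    [0,0,2.5,0,0,0,8.7],
    [0,0,3,0,0,0,8.7],
    [0,0,3,0,0,0,8.7],
    [1.6,0.1,1.5,0,0,0,8.7],
    [3.5,0.2,0,0,0,0,8.7],
    [3.5,0.2,0,0,0,0,8.7],
    [3.5,0.2,0,0,0,0,8.7],
    [3.5,0.2,0,0,0,0,8.7],
    [2.2,0.2,0,0,0,0,8.7],
    [0.8,0.1,0,0,0,0,8.7],
    [0,0,0,0,0,0,8.7],
    [0,0,0,0,0,0,8.7],
  ],
)

```text
time: 15.12
ee_pos: [0.6275, 0.2978, 0.125]
eef_rot: [0.847, -0.531, -0.0, -0.0]
ft_force: [-0.3, -0.6, -0.0]
width: 0.0869
```

Run:
```python
from h import *
s=r.read_state();print(np.round(s["ee_pos"],4),np.round(s["joint_positions"],2))
w=r.camera("wrist");save(w,"w5.png")
print(world2pix(w,[[.6283,.2975,.04],[.6283,.2975,.01]]))
t=r.camera("top")
print(blob(t,world2pix(t,[[.4429,.2851,.02]])[0],.02,"dark",18))
```

```text
[0.6275 0.2978 0.125 ] [-0.14  0.61 -0.55  1.35  0.31  1.27 -1.82]
[[275.83004355 215.87514253]
 [275.7900823  206.30495946]]Traceback (most recent call last):
  File "<stdin>", line 6, in <module>
  File "h.py", line 21, in blob
    k=cv2.convexHull(max(cs,key=cv2.contourArea))[:,0].astype(float)
                     ~~~^^^^^^^^^^^^^^^^^^^^^^^^
ValueError: max() iterable argument is empty
```

View pics/w5.png

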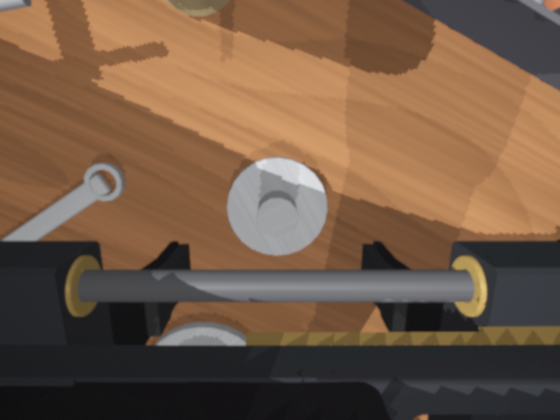

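The cap's disc is centred at about (277,206), as predicted to within 2 px, with the boss at about (277,215). Next I'll grip the boss with the tips 6–7 mm above the disc.

>>> play_rows(
  commands=[
    [0.1,-0.1,-2,0,0,0,8.7],
    [0,0,-3,0,0,0,8.7],
    [0,0,-3,0,0,0,8.7],
    [0,0,-1.5,0,0,0,8.7],
    [0,0,-0.8,0,0,0,8.0],
    [0,0,-0.5,0,0,0,7],
    [0,0,0,0,0,0,6],
    [0,0,0,0,0,0,5],
    [0,0,0,0,0,0,4],
    [0,0,0,0,0,0,2.7],
    [0,0,0,0,0,0,2.7],
    [0,0,0,0,0,0,2.7],
    [0,0,0,0,0,0,2.7],
    [0,0,0,0,0,0,2.7],
  ],
  grip_force=40,
)

```text
time: 16.98
ee_pos: [0.6293, 0.2967, 0.0167]
eef_rot: [0.847, -0.531, -0.0, -0.0]
ft_force: [-1.9, 2.1, 2.5]
width: 0.031
```

>>> play_rows(
  commands=[
    [0,0,0.5,0,0,0,2.7],
    [0,0,1.5,0,0,0,2.7],
    [0,0,2.5,0,0,0,2.7],
    [0,0,2.5,0,0,0,2.7],
    [-1.2,-0.1,1,0,0,0,2.7],
    [-2.4,-0.2,0,0,0,0,2.7],
    [-2.8,-0.2,0,0,0,0,2.7],
    [-2.8,-0.2,0,0,0,0,2.7],
    [-2.8,-0.2,0,0,0,0,2.7],
    [-2.8,-0.1,0,0,0,0,2.7],
    [-2.4,-0.1,0,0,0,0,2.7],
    [-1.3,-0.1,0,0,0,0,2.7],
    [0,0,0,0,0,0,2.7],
    [0,0,0,0,0,0,2.7],
  ],
)

```text
time: 18.73
ee_pos: [0.4452, 0.2842, 0.0967]
eef_rot: [0.847, -0.532, 0.0, -0.0]
ft_force: [-0.6, 0.1, -4.3]
width: 0.0313
```

Run:
```python
from h import *
s=r.read_state();print(np.round(s["ee_pos"],4),np.round(s["ft_force"],1))
w=r.camera("wrist");save(w,"w6.png")
print(world2pix(w,[s["ee_pos"]+[0,0,-.007],[.4429,.2851,.01],[.4429,.2851,.03]]))
```

```text
[0.4452 0.2842 0.0967] [-0.6  0.1 -4.3]
[[274.83734969 256.18185268]
 [272.60985679 218.2589037 ]
 [272.38948147 226.04222557]]
```

View pics/w6.png

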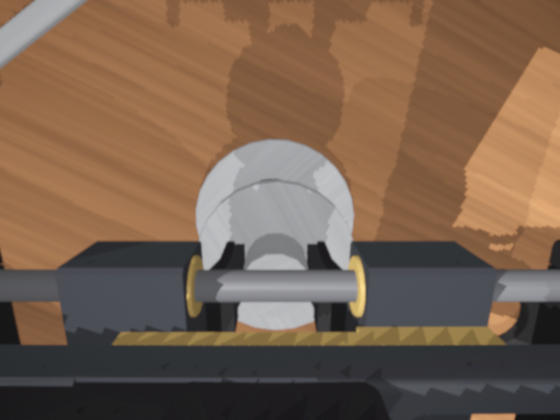

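The cap hangs level over the stack. Its disc centre column is about 276 and the plate's is about 275. I'll lower it onto the pad.

>>> play_rows(
  commands=[
    [-0.2,0,-1,0,0,0,2.7],
    [0,0,-1.5,0,0,0,2.7],
    [0,0,-1.2,0,0,0,2.7],
    [0,0,-0.6,0,0,0,2.7],
    [0,0,-0.3,0,0,0,2.7],
    [0,0,-0.2,0,0,0,2.7],
    [0,0,-0.1,0,0,0,2.7],
    [0,0,-0.1,0,0,0,2.7],
    [0,0,0,0,0,0,2.7],
    [0,0,0,0,0,0,2.7],
  ],
)

```text
time: 20.02
ee_pos: [0.4424, 0.2844, 0.0467]
eef_rot: [0.847, -0.531, 0.0, -0.0]
ft_force: [0.5, 0.4, -3.7]
width: 0.0311
```

>>> play_rows(
  commands=[
    [0,0,-0.05,0,0,0,2.7],
    [0,0,-0.05,0,0,0,2.7],
    [0,0,0,0,0,0,2.7],
  ],
)

```text
time: 20.4
ee_pos: [0.4425, 0.2845, 0.0466]
eef_rot: [0.847, -0.531, 0.0, 0.0]
ft_force: [-5.0, -3.8, 9.8]
width: 0.0311
```

>>> play_rows(
  commands=[
    [0,0,0,0,0,0,4],
    [0,0,0,0,0,0,5],
    [0,0,0,0,0,0,5],
    [0,0,0.5,0,0,0,5],
    [0,0,1.5,0,0,0,5],
    [0,0,2.5,0,0,0,5],
    [0,0,2.5,0,0,0,6],
    [0,0,1.5,0,0,0,8.7],
    [0,-2.5,0,0,0,0,8.7],
    [0,-4.5,0,0,0,0,8.7],
    [0,-4.5,0,0,0,0,8.7],
    [0,-4.5,0,0,0,0,8.7],
    [0,-4.5,0,0,0,0,8.7],
    [0,-4.5,0,0,0,0,8.7],
    [0,-4.5,0,0,0,0,8.7],
    [0,-4.5,0,0,0,0,8.7],
  ],
)

```text
time: 22.4
ee_pos: [0.4422, -0.057, 0.1311]
eef_rot: [0.847, -0.531, 0.0, -0.0]
ft_force: [0.4, -0.3, 0.2]
width: 0.0869
```

>>> play_rows(
  commands=[
    [0.2,-4.5,0,0,0,0,8.7],
    [0.2,-4.5,0,0,0,0,8.7],
    [0.2,-4.5,0,0,0,0,8.7],
    [0.2,-4.5,0,0,0,0,8.7],
    [0.2,-4.5,0,0,0,0,8.7],
    [0,-2.2,0,0,0,0,8.7],
    [0,-0.8,0,0,0,0,8.7],
    [0,0,0,0,0,0,8.7],
    [0,0,0,0,0,0,8.7],
  ],
)

```text
time: 23.52
ee_pos: [0.4528, -0.309, 0.1307]
eef_rot: [0.848, -0.53, 0.0, -0.0]
ft_force: [0.1, -0.3, 0.4]
width: 0.0868
```

Run:
```python
from h import *
s=r.read_state();print(np.round(s["ee_pos"],4))
w=r.camera("wrist")
print(world2pix(w,[[.4523,-.3146,.01]]))
t=r.camera("top")
for n,p,R in[("plate2",[.4429,.2851,.01],33)]:
    print(blob(t,world2pix(t,[p])[0],.01,"g",R))
for p,z in [([.4429,.2851],.07),([.4429,.2851],.04),([.4429,.2851],.01)]: print(world2pix(t,[[*p,z]]))
a=cv2.resize(t["img"][160:270,120:240],None,fx=3.8,fy=3.8,interpolation=cv2.INTER_CUBIC)
b=w["img"][100:340];h=b.shape[0]
b=cv2.copyMakeBorder(b,0,a.shape[0]-h if a.shape[0]>h else 0,0,0,0)
o=np.hstack([a,b]);o=cv2.resize(o,None,fx=.78,fy=.78);print(o.shape);cv2.imwrite("pics/m2.png",o[:,:,::-1])
```

```text
[ 0.4528 -0.309   0.1307]
[[280.76572564 208.7442848 ]]
(array([0.4426, 0.2836]), np.float64(120.6), array([442.5, 283.6]), array([119.1, 119.8]))
[[170.77334176 218.88615815]]
[[173.83416895 219.59987956]]
[[176.73664944 220.27685346]]
(326, 792, 3)
```

View pics/m2.png

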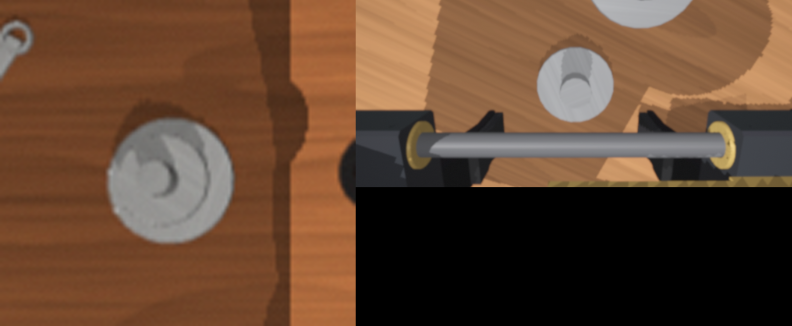

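Stack 2 looks right: the cap is flat and concentric within a few mm. The second cap is at about (281,208) in the wrist view, as predicted. Correcting y and gripping.

>>> play_rows(
  commands=[
    [0,-0.5,-2,0,0,0,8.7],
    [0,0,-3,0,0,0,8.7],
    [0,0,-3,0,0,0,8.7],
    [0,0,-2,0,0,0,8.7],
    [0,0,-0.9,0,0,0,8.0],
    [0,0,-0.5,0,0,0,7],
    [0,0,0,0,0,0,6],
    [0,0,0,0,0,0,5],
    [0,0,0,0,0,0,4],
    [0,0,0,0,0,0,2.7],
    [0,0,0,0,0,0,2.7],
    [0,0,0,0,0,0,2.7],
    [0,0,0,0,0,0,2.7],
    [0,0,0,0,0,0,2.7],
  ],
  grip_force=40,
)

```text
time: 25.38
ee_pos: [0.4522, -0.3153, 0.0167]
eef_rot: [0.847, -0.531, -0.0, -0.0]
ft_force: [-2.7, 3.3, 5.4]
width: 0.0305
```

>>> play_rows(
  commands=[
    [0,0,0.5,0,0,0,2.7],
    [0,0,1.5,0,0,0,2.7],
    [0,0,2.5,0,0,0,2.7],
    [0,0,2.5,0,0,0,2.7],
    [1.2,0,1,0,0,0,2.7],
    [2.4,-0.1,0,0,0,0,2.7],
    [2.8,-0.2,0,0,0,0,2.7],
    [2.8,-0.2,0,0,0,0,2.7],
    [2.4,-0.1,0,0,0,0,2.7],
    [1.6,-0.1,0,0,0,0,2.7],
    [0.8,0,0,0,0,0,2.7],
    [0,0,0,0,0,0,2.7],
    [0,0,0,0,0,0,2.7],
    [0,0,0,0,0,0,2.7],
  ],
)

```text
time: 27.12
ee_pos: [0.5918, -0.3229, 0.0967]
eef_rot: [0.847, -0.531, 0.0, 0.0]
ft_force: [-0.1, -0.6, -5.5]
width: 0.0311
```

Run:
```python
from h import *
s=r.read_state();print(np.round(s["ee_pos"],4),np.round(s["ft_force"],1))
w=r.camera("wrist");save(w,"w7.png")
print(world2pix(w,[s["ee_pos"]+[0,0,-.007],[.5916,-.3217,.01]]))
```

```text
[ 0.5918 -0.3229  0.0967] [-0.1 -0.6 -5.5]
[[274.82721709 256.16489607]
 [273.46670706 215.60777537]]
```

View pics/w7.png

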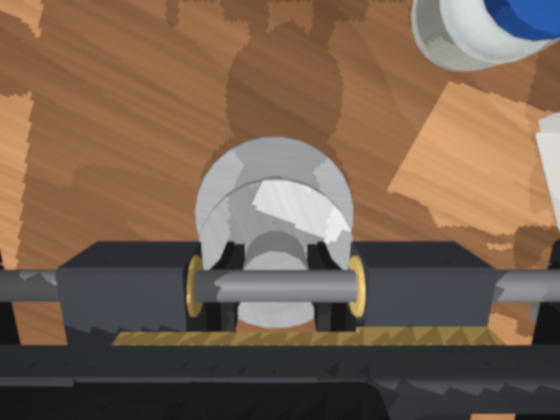

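The plate's centre column is about 274 and the cap's is about 275, with the cap level. Lowering now.

>>> play_rows(
  commands=[
    [0,0.05,-1,0,0,0,2.7],
    [0,0,-1.5,0,0,0,2.7],
    [0,0,-1.2,0,0,0,2.7],
    [0,0,-0.6,0,0,0,2.7],
    [0,0,-0.3,0,0,0,2.7],
    [0,0,-0.2,0,0,0,2.7],
    [0,0,-0.1,0,0,0,2.7],
    [0,0,-0.1,0,0,0,2.7],
    [0,0,-0.05,0,0,0,2.7],
    [0,0,0,0,0,0,2.7],
  ],
)

```text
time: 28.42
ee_pos: [0.5925, -0.3223, 0.0468]
eef_rot: [0.847, -0.531, 0.0, 0.0]
ft_force: [-2.8, 0.8, 2.2]
width: 0.031
```

In contact. I'll release, lift, and retreat toward the middle for a final look.

>>> play_rows(
  commands=[
    [0,0,0,0,0,0,4],
    [0,0,0,0,0,0,5],
    [0,0,0,0,0,0,5],
    [0,0,0.5,0,0,0,5],
    [0,0,1.5,0,0,0,5],
    [0,0,2.5,0,0,0,5],
    [0,0,2.5,0,0,0,6],
    [0,0,1.5,0,0,0,8.7],
    [-1,2,1,0,0,0,8.7],
    [-1,4,1,0,0,0,8.7],
    [-1,4,1,0,0,0,8.7],
    [-1,4,1,0,0,0,8.7],
    [-1,4,1,0,0,0,8.7],
    [-1,4,1,0,0,0,8.7],
    [-1,4,1,0,0,0,8.7],
    [-1,2,0,0,0,0,8.7],
    [0,0,0,0,0,0,8.7],
    [0,0,0,0,0,0,8.7],
  ],
)

```text
time: 30.68
ee_pos: [0.5123, -0.0437, 0.2007]
eef_rot: [0.847, -0.532, -0.0, 0.0]
ft_force: [0.5, 0.3, 0.7]
width: 0.0865
```

Run:
```python
from h import *
t=r.camera("top");s=r.camera("scene")
P=[(.5916,-.3217),(.4429,.2851)]
for p in P:
    print("plate",blob(t,world2pix(t,[[*p,.01]])[0],.005,"g",32))
    for c,n in((t,"top"),(s,"scene")): print(n,np.round(world2pix(c,[[*p,.07],[*p,.04],[*p,.01]]),1).tolist())
out=[]
for c in(t,s):
  for p in P:
    u,v=world2pix(c,[[*p,.03]])[0].round().astype(int)
    k=c["img"][max(0,v-36):v+36,max(0,u-48):u+48];print("origin",u-48,v-36)
    out.append(cv2.resize(k,(384,288),interpolation=cv2.INTER_CUBIC))
o=np.vstack([np.hstack(out[:2]),np.hstack(out[2:])]);cv2.imwrite("pics/fin.png",o[:,:,::-1])
```

```text
plate (array([ 0.5915, -0.3218]), np.float64(121.3), array([ 591.7, -321.6]), array([119.4, 120.8]))
top [[394.5, 160.3], [391.6, 162.6], [388.9, 164.7]]
scene [[188.5, 188.5], [189.6, 196.8], [190.7, 204.8]]
plate (array([0.4429, 0.2849]), np.float64(121.2), array([442.7, 284.9]), array([119.7, 120.1]))
top [[170.8, 218.9], [173.8, 219.6], [176.7, 220.3]]
scene [[397.9, 236.9], [395.8, 245.7], [393.7, 254.1]]
origin 343 127
origin 127 184
origin 142 163
origin 347 212
```

View pics/fin.png

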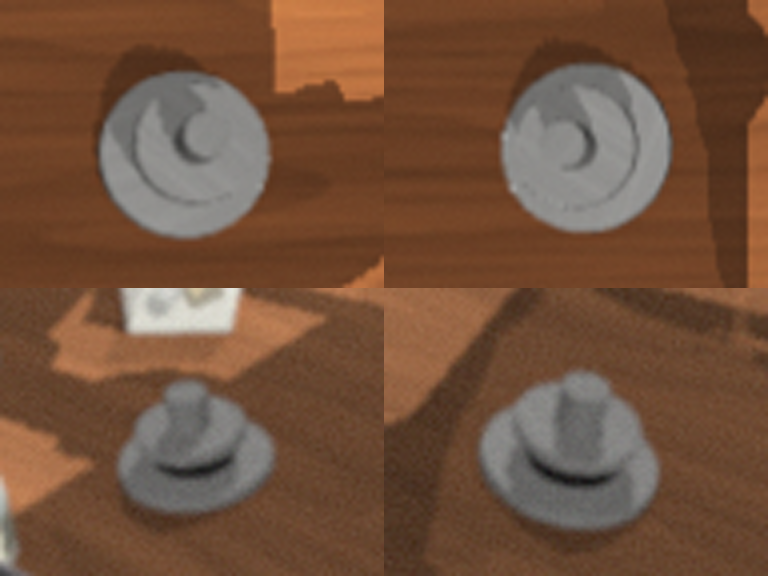

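In all four crops the caps sit flat and concentric. Boss 1 is at (394.8,161.3) in the top view against an ideal (394.5,160.3). Boss 2 is at (171.8,219.8) against (170.8,218.9). Both are about 3 mm off, and the plates haven't moved.

```bash
python3 -c "
from bench import r
print(r.close_job())"
```

```text
the job is handed in; nothing more can be done
None
```

Both mounts are made up and the job is handed in at about 31 s of the 72 s allowed. I dealt the two rubber pads first, then the two caps, boss up. Each piece was gripped, lowered to contact and released, and the gripper ended open and clear of everything.

- **Centring:** in the last top view each boss is about 3 mm from its plate's centre. Pad 1 measured within 1 mm of its plate's centre. Pad 2's separate top-view check failed, probably because the arm was in the way. It is judged only from the wrist view, the release position and the final scene view.
- **Flatness:** all the pieces look flat in the final views from both cameras.
- **Plates and bystanders:** both plates measured within 0.5 mm of where they started. I did not re-measure the bystanders; the arm moved clear above them or away from them throughout.
- **Forces:** the highest reading at the end of a move was about 12 N, when cap 1 touched its pad.
- **Disagreement:** the wrist and top cameras differed by 1–2 mm on plate 2's position, which is within the calibration.

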